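# Load a soap bar under the coder's sprung hold-down flap

### The arm

A 6-joint arm with a two-finger parallel gripper is mounted at the origin on the work surface. World frame = base frame: x ahead of the robot, y to its left, z up, the work surface at z = 0. Lengths are in m, angles in rad, forces in N, time in s.
With the tool pointing down it reaches from about 0.35 to 0.975 m from the base axis. Payload 4.9 kg.
Tool frame: the origin (TCP) lies at the very end of the fingers, on their centre line; the grasp point (between the pads) lies 19 mm behind it; x points along the fingers, y is the direction in which the jaws open and shut, and the axes are right-handed (so a half turn about x gives the same grasp; the last joint's range is limited). The gripper opens to 85 mm and grips with 20 to 120 N. Pads are 22 mm wide; open, the fingers measure 114 mm over their backs; the gripper's body (76 mm by 85 mm) begins 54 mm behind the grasp point. The pads swing forward as they close: fully open they stand 13 mm farther back than shut.
Start: joints at [-1.291, 0.053, 1.613, -0, 1.476, -0.119], TCP at [0.243, -0.576, 0.231] pointing down, gripper open.
Joint ranges: [-3.01, 3.01], [-1.01, 2.22], [0.06, 2.58], [-1.02, 4.17], [0.09, 2.62], [-3.14, 3.14]. Speed limits (rad/s): [2.57, 2.57, 3.14, 3.14, 3.14, 3.14].

### API

Orientations are given as a rotation vector (axis times angle).
In Python, from station import ctrl, get_image, calibration, finish_job, search_frame, cut_out, mark_of gives the robot as it stands. The module is installed in compiled form; this text tells all that it offers.
- The arm moves only by the tool arm_command, never from a script. Its argument "plan" is a list that holds one entry, the list of rows, each a list of 7 numbers: the shift along the tool's x, y, z in m, then the turn, a rotation vector about the tool's x, y, z in degrees, then the finger opening in m, from 0 to 0.0854. A call has 1 to 20 rows; each row shifts and turns the pose as measured when the row begins, along the tool's axes as they then stand; what a row does not reach is not made up. A row lasts 1/12 s, in which the tool goes at most 41.7 mm and 7.16 degrees, less where a joint would pass 70% of its speed; a pose out of reach is approached as far as the arm can. A call with a gripper value outside its range is refused whole. The fingers move at their own pace and stop on an object; "squeeze" is the grip in N (left out, the last holds). Time passes only in rows, so rows that do not move let the fingers close. It gives the time, the measured TCP pose, the force and the opening at its end, in the units of the state.
- ctrl.get_obs(): the state, without advancing time (a new reading comes with each control period).
- get_image(name): name is "scene" or "top" or "wrist"; returns the picture (420x560x3 uint8, red, green, blue); there is no depth.
- calibration(name): a dict with "fx", "fy", "cx", "cy" (pixels), "k1" (the pictures are not rectified: a ray, as slopes to the right and down, at radius r is drawn at 1 + k1 r^2 times it, then the intrinsics apply), "cam_to_world" (4x4, takes a point from camera to world coordinates); the wrist camera has in their place "hand_eye" (4x4, takes a point from camera to tool coordinates, whose origin is the TCP and whose axes are the tool frame's). Camera axes: x right, y down, z forward; pixel columns grow to the right and rows downward; lengths in m; the calibration is good to about 2 mm. A picture is of the moment at which its call begins: read the wrist's pose just before it. calibration takes no time and is no camera call.
- finish_job(): hands the job in, once; it reports no verdict.
Trained networks look in the newest picture that a camera, given by its name, has taken for a name from the list of things; names that differ only in an ending like _2 or _b are one class to them, and where a whole thing is asked for, a point or a joint stands for the part that bears it (a point fixed in the world has none). Each returns a list of dicts, best first, with "conf" (0 to 1); they miss things now and then, are a little off and sometimes report something else, mostly with a low value. They report only what shows in the picture. A call takes as long as a camera call. They do not tell look-alikes from the thing itself.
- search_frame(camera, thing): "at" ([x, y, z] in m, in the coordinates of the camera as it stood for that picture, good to about 4 mm: the middle of the surface that is visible of it).
- cut_out(camera, thing): "mask" (420x560 bool, what is visible of it).
- mark_of(camera, thing): "at" ([x, y, z] in m, in the coordinates of the camera as it stood for that picture, good to about 4 mm: a listed point, or the origin of a listed thing).
The state is a dict: "t": time; "q": joint angles; "dq": joint speeds; "effort": joint torques, N m; "tool_pos": TCP position; "tool_rot": TCP orientation; "contact_force": force on the tool from outside, world axes, zero at the start; "wrist_torque": the same for the moment, N m; "opening": finger opening in m.
Only numpy, scipy, OpenCV 4.12 (cv2) and the standard library are available. Lean on these libraries where they do the work, as an engineer would, in place of code of your own. Each camera call takes 0.05 s, during which the arm holds its last target. There are 200 camera calls.

### The job

Load the cream soap bar into the end coder: with one fingertip press the yellow paddle down and hold it so that the sprung hold-down flap stands open, and meanwhile with the other fingertip push the bar along the channel, under the flap, until it rests against the end stop; only then let the flap close on the bar and draw back. The bar is only pushed, never lifted, the open flap must not rub on it on the way in, and the other things stay where they are.

Things in the scene. Friction and masses are not known exactly. Their poses are not given: they have to be found in the camera images.
- coder: Bench-top end coder, fixed. Origin: on the table under its channel's middle line; x points along the channel in the pushing direction, y towards the paddle, z up. Steel bed plate 350 x 92 mm, top 8 mm above the table. White print head housing from x = 85 to 170 mm, 88 mm wide, 133 mm high. Hinge bearing blocks at x = -167 and 63, y = 37, 50 mm high.
- channel (a point): Point on the bed, on the channel's middle line, at coder x = -70 mm; axes as the coder's. The channel is straight, 56 mm wide, from coder x = -162 to 62 mm, between white guides 3.5 mm thick; above the bed the left guide (paddle's side) is 20 mm high, the right one 10 mm.
- stop_face (a point): The face of the end stop (two black posts, 24 mm high) on the channel's middle line, at the level of the bed; axes as the coder's. A bar that is home has its leading end face here and its middle 35 mm before it.
- flap (a joint): Turn of hold-down flap and paddle about their common hinge, rad: 0 shut, 0.87 open to its stop. Pressing the paddle down raises the flap. Its lip clears a bar from 0.44 on; 0.55 to 0.8 is good to hold. A spring shuts it: 40 mm from the hinge it takes about 3.5 N to start and 7 N at 0.7 rad. Released on a bar that is home it rests at about 0.44.
- flap_lip (a point): Middle of the flap's soft black lip (8 mm thick, along the channel from coder x = 4 to 54 mm). Shut, it lies across the channel 1 mm above the bed at y = -20 mm; a steel plate joins it to the hinge rod. Held open at 0.65 rad it is about 55 mm above the table, at most 68 mm.
- hinge (a point): Middle of the hinge rod, 9 mm thick, which runs along the channel (coder x from -162 to 58 mm) at coder y = 37 mm, 44 mm above the table; axes as the coder's. One fingertip works on each side of the rod: one on the paddle, the other in the channel.
- paddle_mid (a point): Top middle of the paddle, 42 mm from the hinge: yellow plate with black tread, coder x from -160 to 12 mm, reaching 62 mm out from the hinge, rising 8 degrees outwards when shut, free beneath. A finger can slide along it while the bar is pushed. A tip whose inner edge presses 40 to 50 mm (level) from the hinge holds 0.57 to 0.71 rad at 20 to 23 mm above the table, a good height behind the bar too.
- bar: Cream soap bar, 70 x 52 x 28 mm (along its x, y, z), about 0.1 kg, edges rounded by 4 mm. Origin: centre of its underside. It lies flat on the bed in the channel before the flap, its length along the channel within a few degrees.
- pink_bar: Pink soap bar 70 x 52 x 28 mm on the table, to be left alone. Origin: centre of its underside.
- ink_bottle: Amber ink bottle, 48 mm across, 110 mm high, standing on the table, to be left alone. Origin: centre of its underside.
- carton: Small white soap carton 74 x 56 x 32 mm with a pink band, on the table, to be left alone. Origin: centre of its underside.
Mind the look-alikes: they are no part of the job. What is shaped like the bar but green or turquoise is not meant.

How it is judged:
By the outcome, as a careful person would: the job done as asked, in the order asked, and still so for the second after the job is handed in, with the robot touching nothing.
It also fails if it takes over 48 s, if anything falls off the work surface, if the arm or the gripper's body presses on something with over 40 N, if the wrist force passes 120 N, or if a joint passes its speed limit or range.

## Working session

There is one attempt and no reset: what is moved stays moved. The work goes in short steps, Python scripts to look and compute and a tool call to move; the robot and the scene stay as the last step left them, time stands still between calls to the robot, and variables do not carry over. Pictures are saved under pics/ and viewed, about 8 in all and at most 12, crops included, and the job is handed in when it is done.

Besides the shell and the picture viewer there is one more tool, called after "Request:" as name(argument=value, ...), one argument or row to a line, values as JSON. arm_command: Moves the arm, as the interface text tells. Its arguments: {"type":"object","properties":{"plan":{"type":"array","items":{"type":"array","items":{"type":"array","items":{"type":"number"}}}},"squeeze":{"type":"number"}},"required":["plan"]}

```bash
mkdir -p pics; cat > h.py <<'E'
import numpy as np, cv2
from scipy.spatial.transform import Rotation as R
from station import ctrl,get_image,calibration,finish_job,search_frame,cut_out,mark_of
def T_of(name):
    c=calibration(name)
    if 'cam_to_world' in c: return np.array(c['cam_to_world'])
    o=ctrl.get_obs();T=np.eye(4);T[:3,:3]=R.from_rotvec(o['tool_rot']).as_matrix();T[:3,3]=o['tool_pos']
    return T@np.array(c['hand_eye'])
def save(name,fn,img=None):
    im=get_image(name) if img is None else img
    cv2.imwrite('pics/'+fn,im[:,:,::-1]);return im
def w(T,p): return (T@np.r_[p,1])[:3]
def pix(name,T,p):
    c=calibration(name);q=(np.linalg.inv(T)@np.r_[p,1])[:3];s=q[:2]/q[2];s=s*(1+c['k1']*(s@s))
    return np.array([c['fx']*s[0]+c['cx'],c['fy']*s[1]+c['cy']])
def ray(name,T,u,z):
    c=calibration(name)
    d=np.array([(u[0]-c['cx'])/c['fx'],(u[1]-c['cy'])/c['fy']]);s=d.copy()
    for _ in range(20): s=d/(1+c['k1']*(s@s))
    v=T[:3,:3]@np.r_[s,1];o=T[:3,3];return o+v*(z-o[2])/v[2]
E
python3 - <<'E'
from h import *
np.set_printoptions(precision=4,suppress=True)
o=ctrl.get_obs();print(o['tool_pos'],R.from_rotvec(o['tool_rot']).as_matrix())
ims=[]
for n in ['scene','top']:
    im=get_image(n);ims.append(im)
    T=T_of(n);print(n,T[:3,3],T[:3,2])
    for th in ['coder','channel','stop_face','flap_lip','hinge','paddle_mid','bar','pink_bar','ink_bottle','carton']:
        for d in mark_of(n,th)[:3]: print(th,round(d['conf'],2),w(T,d['at']),pix(n,T,w(T,d['at'])).round())
    save(n,n+'0.png',im)
E
```

```text
[ 0.2425 -0.5753  0.2301] [[-0.0006  0.3883 -0.9215]
 [ 0.002  -0.9215 -0.3883]
 [-1.     -0.0021 -0.0003]]
scene [ 1.1391 -0.1782  0.5855] [-0.7143  0.215  -0.666 ]
coder 0.84 [0.5807 0.0165 0.0003] [290. 227.]
channel 0.69 [ 0.5578 -0.0469  0.0127] [255. 221.]
stop_face 0.66 [0.6001 0.0751 0.0087] [323. 224.]
stop_face 0.46 [0.5798 0.0155 0.0025] [290. 226.]
flap_lip 0.73 [0.6093 0.0386 0.0139] [307. 230.]
hinge 0.95 [ 0.5292 -0.0218  0.0398] [264. 199.]
hinge 0.66 [0.6008 0.0733 0.0095] [322. 225.]
paddle_mid 0.74 [ 0.4872 -0.0294  0.0522] [254. 182.]
paddle_mid 0.68 [ 0.5627 -0.0489  0.0125] [255. 223.]
paddle_mid 0.65 [ 0.675  -0.0717  0.0006] [259. 274.]
bar 0.92 [ 0.3463  0.0155 -0.0049] [258. 161.]
bar 0.88 [ 0.3631 -0.173   0.003 ] [178. 178.]
bar 0.75 [ 0.559  -0.0433  0.0044] [258. 225.]
pink_bar 0.77 [ 0.6775 -0.0724 -0.0001] [259. 276.]
ink_bottle 0.94 [ 0.7048 -0.0036 -0.0013] [302. 279.]
ink_bottle 0.61 [ 0.6766 -0.0699 -0.0002] [261. 275.]
carton 0.79 [ 0.6247 -0.2037 -0.0011] [180. 271.]
top [ 0.4254 -0.0189  0.9121] [ 0.1575 -0.0267 -0.9872]
coder 0.88 [ 0.5824  0.0216 -0.0043] [253. 204.]
channel 0.67 [ 0.5545 -0.0475  0.0091] [285. 216.]
channel 0.29 [ 0.6251 -0.1984  0.0024] [356. 185.]
stop_face 0.7 [0.6035 0.0749 0.005 ] [227. 193.]
flap_lip 0.73 [0.6085 0.0366 0.0115] [245. 190.]
hinge 0.97 [ 0.5294 -0.02    0.0461] [272. 226.]
paddle_mid 0.96 [ 0.4813 -0.0235  0.0469] [273. 250.]
paddle_mid 0.72 [ 0.5584 -0.0464  0.007 ] [285. 215.]
bar 0.92 [ 0.563  -0.0401  0.003 ] [282. 213.]
bar 0.79 [ 0.3408  0.0178 -0.0021] [252. 321.]
bar 0.64 [ 0.3643 -0.1686  0.0024] [344. 310.]
pink_bar 0.71 [ 0.6768 -0.071  -0.0055] [296. 161.]
pink_bar 0.19 [ 0.5806  0.0207 -0.0043] [253. 205.]
ink_bottle 0.82 [ 0.7065 -0.0022 -0.003 ] [264. 147.]
carton 0.98 [ 0.6205 -0.2    -0.0012] [356. 187.]
```

```bash
python3 - <<'E'
import cv2,numpy as np
a=cv2.imread('pics/scene0.png')[130:310,140:400];b=cv2.imread('pics/top0.png')[110:350,180:400]
a=cv2.resize(a,(780,540),interpolation=cv2.INTER_CUBIC)
cv2.imwrite('pics/s1.png',a);cv2.imwrite('pics/t1.png',cv2.resize(b,None,fx=2.5,fy=2.5,interpolation=cv2.INTER_CUBIC))
E
```

```text
(no output)
```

View pics/s1.png

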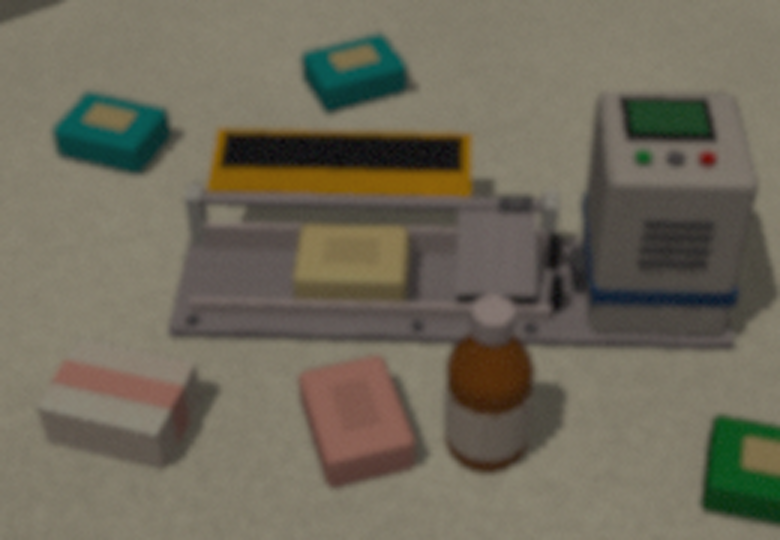

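View pics/t1.png

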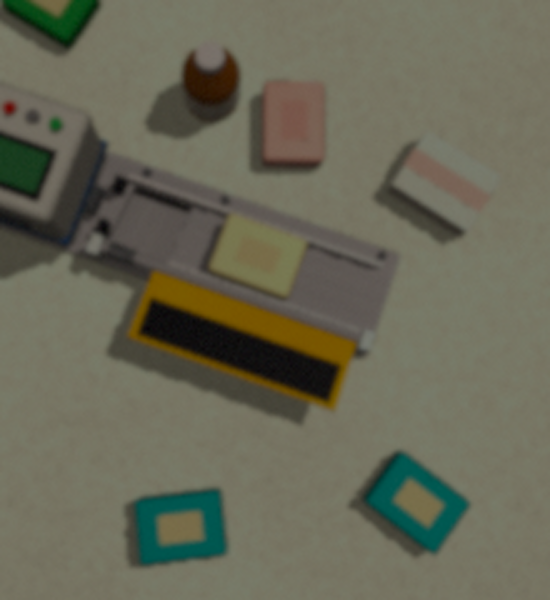

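The cream bar lies in the channel at top px (282,213) and scene px (258,225). The turquoise bars (top 252,321 and 344,310) and the green one are look-alikes, and the pink bar is at (296,161). The enlarged crops show only one cream bar between the guides, so that is the one meant. Next I'll fit the coder pose.

```bash
python3 - <<'E'
from h import *
from scipy.optimize import least_squares
np.set_printoptions(precision=4,suppress=True)
C=np.array([[0,0],[0,0],[-70,0],[-70,0],[29,-20],[29,-20],[-52,37],[-52,37],[-74,79],[-74,79]])/1e3
W=np.array([[.5807,.0165],[.5824,.0216],[.5578,-.0469],[.5545,-.0475],[.6093,.0386],[.6085,.0366],[.5292,-.0218],[.5294,-.02],[.4872,-.0294],[.4813,-.0235]])
def f(p):
    c,s=np.cos(p[2]),np.sin(p[2]);return (C@np.array([[c,s],[-s,c]])+p[:2]-W)
p=least_squares(lambda p:f(p).ravel(),[.58,.02,1.24],loss='soft_l1',f_scale=.004).x
print(p,np.degrees(p[2]));print(f(p)*1e3)
c,s=np.cos(p[2]),np.sin(p[2]);A=np.array([[c,-s],[s,c]])
for n,q in dict(stop=[.6018,.075],bar=[.561,-.0417]).items(): print(n,(np.array(q)-p[:2])@A)
# tcp target: above coder (-125,45)
for x in (-.120,): print(A@[x,.045]+p[:2])
# overlay on top: bed outline, rod, bar
T=T_of('top');im=cv2.imread('pics/top0.png')
def P(x,y,z): return pix('top',T,np.r_[A@[x,y]+p[:2],z])
for pts in [[(-.175,-.046,.008),(.175,-.046,.008),(.175,.046,.008),(-.175,.046,.008)],[(-.162,.037,.0485),(.058,.037,.0485)],[(-.162,-.028,.018),(.062,-.028,.018)],[(-.16,.099,.053),(.012,.099,.053)]]:
    q=np.array([P(*a) for a in pts])-[180,110];cv2.polylines
    if 1:
        big=im[110:350,180:400] if 'big' not in globals() else big
        if big.shape[0]<300: big=cv2.resize(big,None,fx=2.5,fy=2.5,interpolation=cv2.INTER_CUBIC)
        cv2.polylines(big,[(q*2.5+1).astype(int)],len(pts)>2,(0,0,255),1)
cv2.imwrite('pics/ov.png',big)
E
```

```text
[0.581  0.0176 1.2366] 70.84982266900408
[[ 0.3159  1.1038]
 [-1.3841 -3.9962]
 [ 0.2527 -1.6225]
 [ 3.5527 -1.0225]
 [ 0.1224 -0.1619]
 [ 0.9224  1.8381]
 [-0.195   2.4191]
 [-0.395   0.6191]
 [-5.0878  3.0144]
 [ 0.8122 -2.8856]]
stop [ 0.061  -0.0008]
bar [-0.0626 -0.0005]
[ 0.4991 -0.081 ]
```

View pics/ov.png

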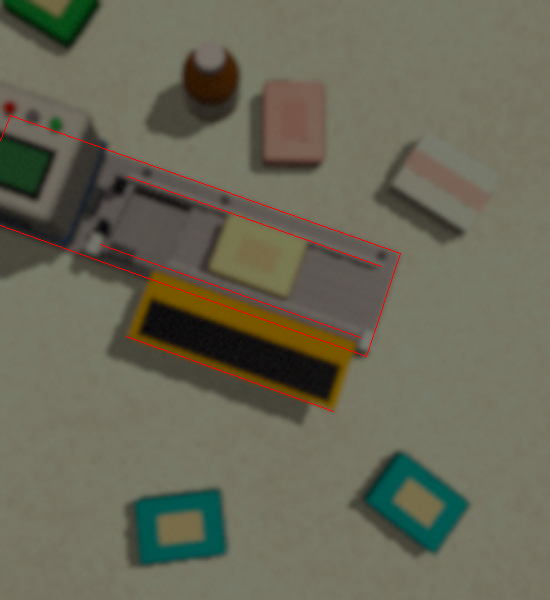

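Request:
arm_command(
  plan=[
    [[0,0,0,-6.9,0,0,0.08],[0,0,0,-6.9,0,0,0.08],[0,0,0,-6.9,0,0,0.08],[0,0,0,-6.9,0,0,0.08],[0,0,0,-6.9,0,0,0.08],[0,0,0,-6.9,0,0,0.08],[0,0,0,-6.9,0,0,0.08],[0,0.006,-0.04,0,0,0,0.08],[0,0.006,-0.04,0,0,0,0.08],[0,0.006,-0.04,0,0,0,0.08],[0,0.006,-0.04,0,0,0,0.08],[0,0.006,-0.04,0,0,0,0.08],[0,0.006,-0.04,0,0,0,0.08],[0,0.006,-0.04,0,0,0,0.08],[0,0.006,-0.04,0,0,0,0.08],[0,0.006,-0.04,0,0,0,0.08],[0,0.006,-0.04,0,0,0,0.08],[0,0.006,-0.04,0,0,0,0.08],[0,0.006,-0.04,0,0,0,0.08],[0,0.006,-0.04,0,0,0,0.08]],
  ],
)

```text
t: 2.77
tool_pos: [0.4726, -0.0924, 0.2313]
tool_rot: [1.433, 1.039, -1.43]
contact_force: [-0.3, -1.0, 0.2]
opening: 0.0801
```

```bash
cat >> h.py <<'E'
p0=np.array([.581,.0176]);th=1.2366
def cod(q): c,s=np.cos(th),np.sin(th);return (np.asarray(q)[:2]-p0)@np.array([[c,-s],[s,c]])
def rep():
    o=ctrl.get_obs();M=R.from_rotvec(o['tool_rot']).as_matrix();c,s=np.cos(th),np.sin(th)
    G=np.array([[0,0,-c],[0,s,-s],[-1,0,0]]);G[:,1]=[s,-c,0]
    print('cod',cod(o['tool_pos'])*1e3,'z',o['tool_pos'][2]*1e3,'turn needed deg',np.degrees(R.from_matrix(M.T@G).as_rotvec()),'F',o['contact_force'],'op',o['opening'],'t',o['t'])
np.set_printoptions(precision=3,suppress=True)
E
python3 - <<'E'
from h import *
rep();T=T_of('wrist');save('wrist','w1.png')
for t in ['coder','channel','stop_face','flap_lip','hinge','paddle_mid','bar']:
    for d in mark_of('wrist',t)[:2]: q=w(T,d['at']);print(t,round(d['conf'],2),cod(q)*1e3,q[2]*1e3,pix('wrist',T,q).round())
E
```

```text
cod [-139.434   66.351] z 231.30982409156238 turn needed deg [ 1.458  0.164 -0.411] F [-0.253 -1.017  0.163] op 0.08014521423474698 t 2.7667
coder 0.56 [-6.022 -1.579] -1.5664635173712749 [357.  29.]
hinge 0.77 [-57.243  36.15 ] 38.923502457559046 [318.  84.]
paddle_mid 0.83 [-74.585  74.405] 49.53748317060619 [272. 104.]
bar 0.95 [-63.08    2.146] 9.403799246777034 [351.  93.]
bar 0.77 [-251.676  142.462] -1.529773817394553 [207. 271.]
```

View pics/w1.png

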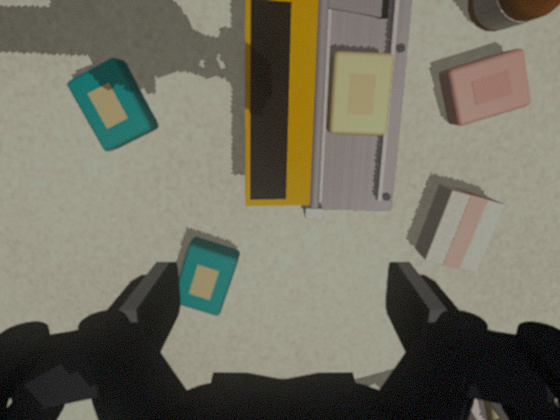

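The wrist picture shows the cream bar at (360,93), the paddle over columns 246–318, and the bed's right rear corner at (390,209). I'll check the fit against these edges.

```bash
python3 - <<'E'
from h import *
T=T_of('wrist')
for n,u,z,e in [('bed rear right',(391,209),.008,(-175,-46)),('bed right edge',(409,0),.008,('',-46)),('paddle outer rear',(246,205),.0535,(-160,99)),('paddle outer far',(246,5),.0535,('',99)),('block',(315,213),.05,(-172,37)),('bar rear L',(332,134),.03,0),('bar rear R',(386,134),.03,0),('bar front L',(336,52),.03,0),('bar front R',(391,53),.03,0)]:
    print(n,cod(ray('wrist',T,u,z))*1e3,e)
E
```

```text
bed rear right [-178.07   -46.737] (-175, -46)
bed right edge [ 14.692 -44.694] ('', -46)
paddle outer rear [-164.209   95.485] (-160, 99)
paddle outer far [-3.942 95.433] ('', 99)
block [-171.281   34.336] (-172, 37)
bar rear L [-103.076   20.408] 0
bar rear R [-101.786  -28.309] 0
bar front L [-33.786  20.813] 0
bar front R [-33.071 -26.442] 0
```

Request:
arm_command(
  plan=[
    [[0,0.012,-0.0075,1.4,0,0,0.08],[0,0.012,-0.0075,0,0,0,0.08],[0.025,0,0,0,0,0,0.08],[0.025,0,0,0,0,0,0.08],[0.025,0,0,0,0,0,0.08],[0.025,0,0,0,0,0,0.08],[0.025,0,0,0,0,0,0.08],[0.015,0,0,0,0,0,0.08],[0,0,0,0,0,0,0.08],[0,0,0,0,0,0,0.08]],
  ],
)

```text
t: 4.0
tool_pos: [0.5, -0.1057, 0.0888]
tool_rot: [1.474, 1.0, -1.466]
contact_force: [0.1, -0.6, 0.6]
opening: 0.0799
```

```bash
python3 - <<'E'
from h import *
rep()
E
```

```text
cod [-143.01    36.103] z 88.8275281039878 turn needed deg [-1.788  0.229 -0.768] F [ 0.069 -0.647  0.604] op 0.07992017426847654 t 4.0
```

Request:
arm_command(
  plan=[
    [[0,-0.004,-0.009,-1.7,0.2,-0.7,0.08],[0,-0.004,-0.009,0,0,0,0.08],[0,0,0,0,0,0,0.08],[0,0,0,0,0,0,0.08]],
  ],
)

```text
t: 4.33
tool_pos: [0.5005, -0.0866, 0.0931]
tool_rot: [1.455, 1.026, -1.448]
contact_force: [0.0, -0.1, 0.9]
opening: 0.0801
```

```bash
python3 - <<'E'
from h import *
rep();T=T_of('wrist');save('wrist','w2.png');rep()
E
```

```text
cod [-124.847   41.896] z 93.1047751549449 turn needed deg [-0.131 -0.016 -0.346] F [ 0.008 -0.064  0.884] op 0.0800738296438207 t 4.3333
cod [-124.792   41.722] z 93.3063333824721 turn needed deg [-0.131 -0.025 -0.368] F [-0.003  0.007  0.416] op 0.0799348301896676 t 4.3833
```

View pics/w2.png

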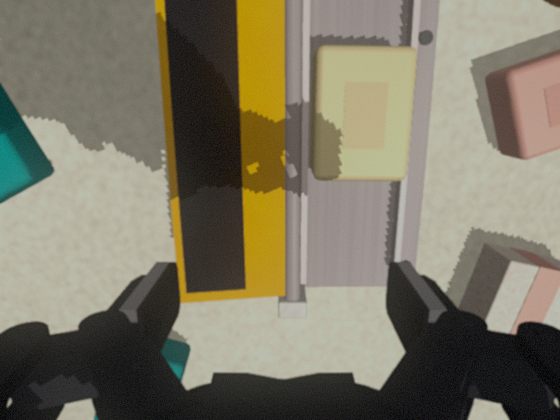

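The bar's rear edge is at row 180 and the rod is at column 293, between the two fingertips (inner edges at columns 178 and 388). I'll refine the offsets before pressing.

```bash
python3 - <<'E'
from h import *
T=T_of('wrist')
for n,u,z in [('rod',(293,20),.044),('rod',(293,270),.044),('block top rear',(292,318),.05),('paddle rear outer',(180,302),.0535),('paddle outer',(160,5),.0535),('bed rear',(350,287),.008),('barRL',(314,180),.03),('barRR',(406,180),.03),('barFR',(415,46),.03),('barFL',(319,46),.03)]:
    print(n,cod(ray('wrist',T,u,z))*1e3)
o=ctrl.get_obs();M=R.from_rotvec(o['tool_rot']).as_matrix()
for b in (0,.012):
  for y in (-.04,.04,-.0545,.0545): print(b,y,pix('wrist',T,o['tool_pos']+M@[-b,y,0]))
E
```

```text
rod [-20.112  35.329]
rod [-146.769   34.699]
block top rear [-173.134   35.302]
paddle rear outer [-160.938   95.808]
paddle outer [-15.331  94.255]
bed rear [-176.381   -4.704]
barRL [-99.172  22.865]
barRR [-99.287 -28.462]
barFR [-29.32  -27.659]
barFL [-29.701  21.593]
0 -0.04 [182.91  272.632]
0 0.04 [377.614 272.603]
0 -0.0545 [147.978 272.453]
0 0.0545 [412.538 272.415]
0.012 -0.04 [175.015 286.414]
0.012 0.04 [385.216 286.381]
0.012 -0.0545 [137.371 286.161]
0.012 0.0545 [422.853 286.117]
```

Request:
arm_command(
  plan=[
    [[0.015,0,0,0,0,-0.3,0.08],[0.015,0,0,0,0,0,0.08],[0.008,0,0,0,0,0,0.08],[0,0,0,0,0,0,0.08],[0,0,0,0,0,0,0.08]],
  ],
)

```text
t: 4.8
tool_pos: [0.5027, -0.0867, 0.0544]
tool_rot: [1.454, 1.027, -1.447]
contact_force: [-0.0, 0.9, 0.7]
opening: 0.0803
```

```bash
python3 - <<'E'
from h import *
rep()
E
```

```text
cod [-124.164   39.767] z 54.429836997431444 turn needed deg [-0.051 -0.018 -0.326] F [-0.005  0.919  0.681] op 0.08031794847663198 t 4.8
```

Request:
arm_command(
  plan=[
    [[0.003,-0.003,0,0,0,-0.3,0.08],[0.004,0,0,0,0,0,0.08],[0,0,0,0,0,0,0.08]],
  ],
)

```text
t: 5.05
tool_pos: [0.4998, -0.0857, 0.047]
tool_rot: [1.452, 1.032, -1.451]
contact_force: [0.2, 0.3, -0.0]
opening: 0.0799
```

Request:
arm_command(
  plan=[
    [[0.004,0,0,0,0,0,0.08],[0,0,0,0,0,0,0.08]],
  ],
)

```text
t: 5.22
tool_pos: [0.5, -0.0858, 0.043]
tool_rot: [1.452, 1.031, -1.451]
contact_force: [-0.6, -0.2, -0.1]
opening: 0.0799
```

Request:
arm_command(
  plan=[
    [[0.004,0,0,0,0,0,0.08],[0,0,0,0,0,0,0.08]],
  ],
)

```text
t: 5.38
tool_pos: [0.5007, -0.086, 0.0396]
tool_rot: [1.453, 1.03, -1.45]
contact_force: [-1.9, 0.4, 2.6]
opening: 0.0796
```

Request:
arm_command(
  plan=[
    [[0.004,0,0,0,0,0,0.08],[0,0,0,0,0,0,0.08]],
  ],
)

```text
t: 5.55
tool_pos: [0.5012, -0.0863, 0.0362]
tool_rot: [1.453, 1.029, -1.45]
contact_force: [-1.1, -0.3, 3.5]
opening: 0.08
```

```bash
python3 - <<'E'
from h import *
rep()
E
```

```text
cod [-124.275   41.301] z 36.23471699211551 turn needed deg [-0.061 -0.015 -0.162] F [-1.124 -0.254  3.513] op 0.08000842997116668 t 5.55
```

Contact came at TCP z of about 40 mm, so the open fingertips stand about 12 mm behind the TCP. I'll press to TCP z of about 9 mm, which puts the tips at 21 mm.

Request:
arm_command(
  plan=[
    [[0.007,0,0,0,0,0,0.08],[0.007,-0.001,0,0,0,0,0.08],[0.006,-0.001,0,0,0,0,0.08],[0.006,-0.001,0,0,0,0,0.08],[0,0,0,0,0,0,0.08],[0,0,0,0,0,0,0.08]],
  ],
)

```text
t: 6.05
tool_pos: [0.5046, -0.0874, 0.014]
tool_rot: [1.457, 1.018, -1.44]
contact_force: [-1.4, 0.3, 5.2]
opening: 0.0802
```

```bash
python3 - <<'E'
from h import *
rep();im=save('wrist','w3.png');s=get_image('scene')
for d in mark_of('scene','flap_lip')[:2]: q=w(T_of('scene'),d['at']);print('lip',d['conf'],cod(q)*1e3,q[2]*1e3)
b=cv2.resize(s[130:270,180:400],(660,420),interpolation=cv2.INTER_CUBIC)
cv2.imwrite('pics/s3.png',b[:,:,::-1])
E
```

```text
cod [-124.232   37.744] z 13.964068388797164 turn needed deg [-0.064 -0.024 -0.912] F [-1.368  0.329  5.153] op 0.08020411718121323 t 6.05
lip 0.7 [ 27.447 -27.498] 49.54005152627039
```

View pics/s3.png

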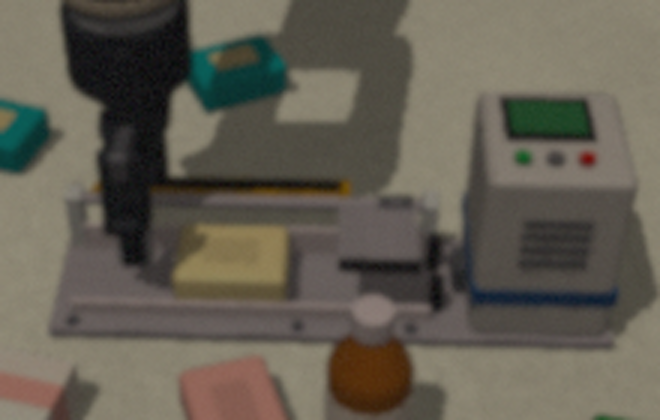

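The flap stands open at scene crop px (385,225) and the fingertip is behind the bar at (135,255). I'll correct the sideways drift and go a little lower.

Request:
arm_command(
  plan=[
    [[0.004,-0.002,0,0,0,-0.5,0.08],[0.002,-0.002,-0.002,0,0,-0.5,0.08],[0,-0.001,-0.002,0,0,0,0.08],[0,0,0,0,0,0,0.08]],
  ],
)

```text
t: 6.53
tool_pos: [0.5029, -0.0841, 0.0098]
tool_rot: [1.448, 1.028, -1.451]
contact_force: [-1.2, 1.2, 5.1]
opening: 0.0799
```

```bash
python3 - <<'E'
from h import *
rep()
E
```

```text
cod [-121.708   40.38 ] z 9.823307041645972 turn needed deg [ 0.036  0.205 -0.143] F [-1.178  1.239  5.068] op 0.07994395789300171 t 6.5333
```

Request:
arm_command(
  plan=[
    [[0,0,-0.005,0,0,0,0.08],[0,0,-0.006,0,0,0,0.08],[0,0,-0.006,0,0,0,0.08],[0,0,-0.006,0,0,0,0.08],[0,0,-0.006,0,0,0,0.08],[0,0,-0.006,0,0,0,0.08],[0,0,0,0,0,0,0.08]],
  ],
)

```text
t: 7.12
tool_pos: [0.5124, -0.0515, 0.0089]
tool_rot: [1.435, 1.027, -1.458]
contact_force: [-2.6, -1.8, 4.3]
opening: 0.08
```

```bash
python3 - <<'E'
from h import *
rep()
E
```

```text
cod [-87.763  42.11 ] z 8.949300940943854 turn needed deg [0.233 0.846 0.127] F [-2.624 -1.76   4.275] op 0.08001178522683372 t 7.1167
```

Request:
arm_command(
  plan=[
    [[0,0,-0.005,0,0.5,0,0.08],[0,0,-0.006,0,0.3,0,0.08],[0,0,-0.006,0,0.1,0,0.08],[0,0,-0.006,0,0.1,0,0.08],[0,0,-0.006,0,0.1,0,0.08],[0,0,-0.006,0,0.1,0,0.08],[0,0,0,0,0,0,0.08]],
  ],
)

```text
t: 7.7
tool_pos: [0.5227, -0.0172, 0.0083]
tool_rot: [1.441, 1.04, -1.45]
contact_force: [-1.4, -0.9, 4.9]
opening: 0.0799
```

```bash
python3 - <<'E'
from h import *
rep();s=get_image('scene')
for n in ['flap_lip','bar']:
  for d in mark_of('scene',n)[:2]: q=w(T_of('scene'),d['at']);print(n,d['conf'],cod(q)*1e3,q[2]*1e3)
cv2.imwrite('pics/s4.png',cv2.resize(s[130:270,180:400],(660,420),interpolation=cv2.INTER_CUBIC)[:,:,::-1])
E
```

```text
cod [-51.967  43.676] z 8.3400253643936 turn needed deg [0.483 0.161 0.304] F [-1.353 -0.883  4.906] op 0.07989663152442646 t 7.7
flap_lip 0.62 [ 27.318 -28.908] 53.07357835145932
bar 0.68 [ 175.131 -146.019] 1.4250763890448215
bar 0.64 [-7.97   6.542] 5.961233907929575
```

View pics/s4.png

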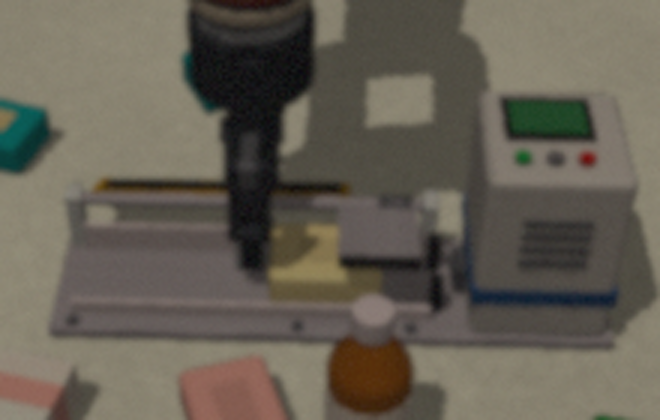

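The bar is passing under the raised flap (bar left end at crop px 270, lip at 385,262 above it). About 30 mm remain.

Request:
arm_command(
  plan=[
    [[0,0.001,-0.005,0.3,0.1,0.2,0.08],[0,0.001,-0.006,0,0.1,0,0.08],[0,0,-0.006,0,0.1,0,0.08],[0,0,-0.005,0,0.1,0,0.08],[0,0,-0.003,0,0,0,0.08],[0,0,0,0,0,0,0.08]],
  ],
)

```text
t: 8.35
tool_pos: [0.5301, 0.0039, 0.0071]
tool_rot: [1.445, 1.037, -1.456]
contact_force: [-0.9, -1.0, 5.6]
opening: 0.0802
```

Request:
arm_command(
  plan=[
    [[0,0,-0.003,0,0,0,0.08],[0,0,0,0,0,0,0.08]],
  ],
)

```text
t: 8.52
tool_pos: [0.5308, 0.0063, 0.007]
tool_rot: [1.444, 1.036, -1.458]
contact_force: [-1.2, 0.6, 4.8]
opening: 0.0802
```

```bash
python3 - <<'E'
from h import *
rep()
E
```

```text
cod [-27.112  43.753] z 6.984973112859505 turn needed deg [0.064 0.28  0.402] F [-1.161  0.645  4.754] op 0.0801528248315007 t 8.5167
```

Request:
arm_command(
  plan=[
    [[-0.001,0,-0.003,0,0.2,0.2,0.08],[0,0,0,0,0,0,0.08]],
  ],
)

```text
t: 8.68
tool_pos: [0.5313, 0.0092, 0.0076]
tool_rot: [1.447, 1.035, -1.455]
contact_force: [-2.0, -0.9, 4.9]
opening: 0.0799
```

Request:
arm_command(
  plan=[
    [[0,0,-0.002,0,0,0,0.08],[0,0,0,0,0,0,0.08]],
  ],
)

```text
t: 8.85
tool_pos: [0.5318, 0.0109, 0.0076]
tool_rot: [1.447, 1.035, -1.455]
contact_force: [-0.9, -0.0, 3.4]
opening: 0.0798
```

Request:
arm_command(
  plan=[
    [[0,0,-0.002,0,0,0,0.08],[0,0,0,0,0,0,0.08]],
  ],
)

```text
t: 9.02
tool_pos: [0.5323, 0.0123, 0.0076]
tool_rot: [1.446, 1.034, -1.456]
contact_force: [-2.5, -2.6, 5.2]
opening: 0.0799
```

```bash
python3 - <<'E'
from h import *
rep()
E
```

```text
cod [-20.999  44.307] z 7.575002226954164 turn needed deg [0.02  0.244 0.251] F [-2.499 -2.611  5.153] op 0.07989492352644309 t 9.0167
```

Request:
arm_command(
  plan=[
    [[0,0,-0.002,0,0,0,0.08],[0,0,0,0,0,0,0.08]],
  ],
)

```text
t: 9.18
tool_pos: [0.5321, 0.0122, 0.0076]
tool_rot: [1.441, 1.031, -1.461]
contact_force: [-1.8, -0.2, 4.4]
opening: 0.0802
```

Request:
arm_command(
  plan=[
    [[0,0,-0.002,0,0,0,0.08],[0,0,0,0,0,0,0.08]],
  ],
)

```text
t: 9.35
tool_pos: [0.532, 0.0121, 0.0076]
tool_rot: [1.438, 1.028, -1.465]
contact_force: [-1.8, 1.0, 3.0]
opening: 0.0798
```

```bash
python3 - <<'E'
from h import *
rep()
E
```

```text
cod [-21.239  44.443] z 7.629148989980419 turn needed deg [-0.083  0.805  0.359] F [-1.782  0.956  3.029] op 0.07978748421578287 t 9.35
```

The tip stops advancing at x = −21 mm and only the tilt grows, so the bar appears to be at the stop. I'll press a bit firmer to confirm, then look.

Request:
arm_command(
  plan=[
    [[0,0,-0.003,0,0.4,0,0.08],[0,0,-0.003,0,0.4,0,0.08],[0,0,-0.003,0,0.4,0,0.08]],
  ],
)

```text
t: 9.6
tool_pos: [0.5321, 0.0125, 0.0077]
tool_rot: [1.439, 1.031, -1.467]
contact_force: [-7.7, -13.7, 8.3]
opening: 0.0803
```

```bash
python3 - <<'E'
from h import *
rep();T=T_of('wrist');im=get_image('wrist');s=get_image('scene')
cv2.imwrite('pics/w5.png',im[:,:,::-1])
cv2.imwrite('pics/s5.png',np.vstack([cv2.resize(s[170:260,230:370],(560,360),interpolation=cv2.INTER_CUBIC),im[:240]])[:,:,::-1])
E
```

```text
cod [-20.86   44.497] z 7.668544567432687 turn needed deg [-0.142  0.72   0.531] F [ -7.713 -13.66    8.311] op 0.08031250810287503 t 9.6
```

View pics/s5.png

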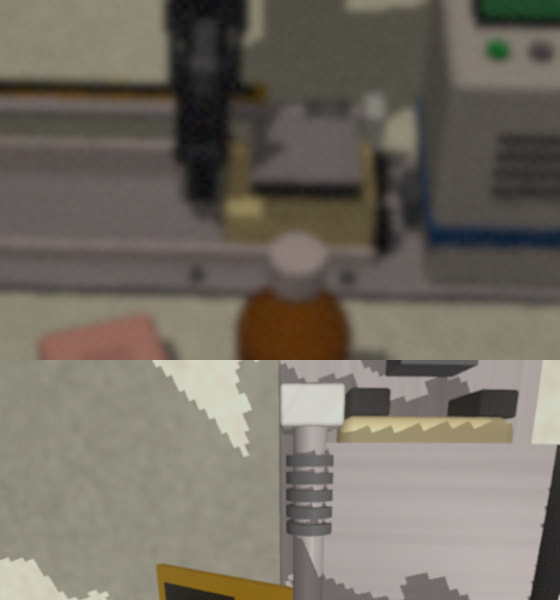

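The bar's front edge meets both black posts (wrist view px (365,425) and (480,425)), with about 15 N of push and no further motion, so it is home. I'll back off a few mm with the flap still open, then lift.

Request:
arm_command(
  plan=[
    [[0,0,0.002,0,0,0,0.08],[0,0,0.003,0,0,0,0.08],[0,0,0.002,0,0,0,0.08],[0,0,0,0,0,0,0.08]],
  ],
)

```text
t: 10.03
tool_pos: [0.5304, 0.0085, 0.0079]
tool_rot: [1.449, 1.034, -1.465]
contact_force: [-2.0, -0.5, 4.9]
opening: 0.0803
```

```bash
python3 - <<'E'
from h import *
rep()
E
```

```text
cod [-25.166  44.842] z 7.915462156028876 turn needed deg [-0.414  0.229  0.564] F [-2.014 -0.54   4.877] op 0.08028377973734953 t 10.0333
```

Backed off about 4 mm, and the paddle is still held. Next I lift gently so the flap closes on the bar.

Request:
arm_command(
  plan=[
    [[-0.003,0,0,0,0,0.2,0.08],[-0.004,0,0,0,0,0,0.08],[-0.004,0,0,0,0,0,0.08],[-0.004,0,0,0,0,0,0.08],[-0.006,0,0,0,0,0,0.08],[-0.008,0,0,0,0,0,0.08],[-0.01,0,0,0,0,0,0.08],[-0.012,0,0,0,0,0,0.08],[-0.015,0,0,0,0,0,0.08],[-0.02,0,0,0,0,0,0.08],[-0.02,0,0,0,0,0,0.08],[-0.02,0,0,0,0,0,0.08],[-0.02,0,0.02,0,0,0,0.08],[-0.02,0,0.03,0,0,0,0.08],[0,0,0.03,0,0,0,0.08],[0,0,0.03,0,0,0,0.08],[0,0,0,0,0,0,0.08],[0,0,0,0,0,0,0.08]],
  ],
)

```text
t: 11.53
tool_pos: [0.4982, -0.1004, 0.2005]
tool_rot: [1.453, 1.009, -1.443]
contact_force: [0.5, -0.0, 1.0]
opening: 0.0801
```

```bash
python3 - <<'E'
from h import *
rep();s=get_image('scene')
for n in ['flap_lip','bar','pink_bar','ink_bottle','carton']:
  for d in mark_of('scene',n)[:2]: q=w(T_of('scene'),d['at']);print(n,d['conf'],q,cod(q)*1e3)
im=get_image('wrist')
cv2.imwrite('pics/s6.png',np.vstack([cv2.resize(s[170:260,230:370],(560,360),interpolation=cv2.INTER_CUBIC),im[:240]])[:,:,::-1])
E
```

```text
cod [-138.663   39.493] z 200.45522295184057 turn needed deg [-0.141  0.41  -1.141] F [ 0.498 -0.01   1.048] op 0.0801350501879729 t 11.5333
flap_lip 0.84 [0.619 0.035 0.039] [ 29.198 -30.299]
flap_lip 0.36 [ 0.702 -0.003 -0.001] [  19.776 -120.98 ]
bar 0.98 [ 0.367 -0.174  0.005] [-251.214  139.559]
bar 0.88 [ 0.345  0.018 -0.004] [-76.56  223.234]
pink_bar 0.62 [ 0.676 -0.073  0.001] [ -54.628 -119.419]
pink_bar 0.55 [ 0.627 -0.202 -0.004] [-192.104 -115.359]
ink_bottle 0.77 [ 0.701 -0.005  0.   ] [  18.189 -121.229]
```

View pics/s6.png

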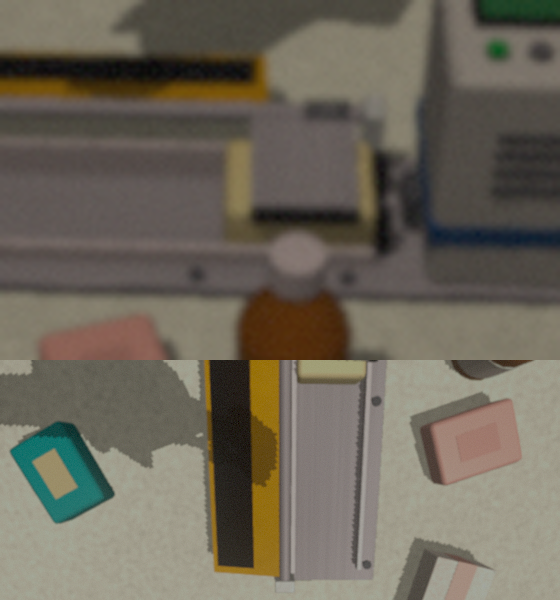

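The flap now rests on the bar (lip at crop px (305,215)). The bar still spans 227–378 in the crop, as before the lift, touching the posts. The gripper is clear and the neighbouring things haven't moved.

```bash
python3 -c "
from h import *
print(finish_job())"
```

```text
the job is handed in; nothing more can be done
None
```

The cream bar is loaded in the end coder, and the job was handed in at about 11.6 s of the 48 s allowed. One fingertip held the paddle down, with the flap at about 0.6 rad (computed from the fingertip position). The other pushed the bar about 90 mm under the flap to the end stop. I then backed off about 4 mm, let the flap close on the bar, and drew back.

**Checks that passed**
- **Home:** with the bar at the posts, about 15 N of push gave no further motion. That position agrees with the measured stop to about 1 mm.
- **Last scene picture:** the bar is still at the posts and the flap lip rests on it at about 39 mm. The gripper is clear, and the pink bar and bottle are where they were.

**Checks that disagreed or failed**
- **Coder position:** the wrist camera put the coder about 2 mm to one side of the fit from the fixed cameras, which was within tolerance.
- **Bar:** in the last picture the network no longer found the bar under the flap, so I judged its position by eye.
- **Carton:** the network did not report the carton by name either. It did report something within a few mm of the carton's first position, labelled as a pink bar.

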